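# Meter out copper sample pucks

## Task

Take the bin of copper-coloured pucks by its handle and tilt it only until the pucks begin to slide; hold it steady there until two or three of the five lie in its own catch tray and the others are still in the bin. Then lower the bin level again and let go. Leave the bin of aluminium pucks alone.

Things in the scene. Friction and masses are not known exactly. Their poses are not given: they have to be found in the camera images.
- copper_bin (a joint): Tilt (rad) of the blue single-file trough with the copper pucks (46 x 172 mm), hinged near its open mouth: 0 level, more as the handle is lifted (2 to 4 N; stop 0.95). It sinks back to 0 if let go. Its arched floor slopes back 7 degrees more for each puck, so pucks slide out one by one: the first at 0.16 to 0.36 (varies with friction), each next about 0.12 later.
- copper_handle (a point): Centre of the copper bin's round black handle bar: 10 mm thick, 82 mm free length, 105 mm above the table when level. Axes: x = pouring direction, away from the robot, towards the mouth; y along the bar; z up; they turn with the bin. The hinge axis is parallel to the bar, 210 mm ahead along x and 30 mm lower. The bin's body begins 55 mm ahead of the bar; the space below and behind it is free.
- copper_mouth (a point): Fixed point on the hinge axis, 75 mm above the table, at the middle of the copper bin's open mouth; x = pouring direction (level, away from the robot), y along the hinge, z up. The fixed white catch tray stands ahead of it: inside from 25 to 133 mm ahead along x and 102 mm wide, inner floor 69 mm below this point, rim 29 mm below it.
- copper_puck_1: Copper-coloured round puck, 30 mm across and 10 mm thick, first in line, at the open mouth in its bin. Origin at the centre of its underside, z along its axis.
- copper_puck_2: Copper-coloured round puck, 30 mm across and 10 mm thick, second in line in its bin. Origin at the centre of its underside, z along its axis.
- copper_puck_3: Copper-coloured round puck, 30 mm across and 10 mm thick, third in line in its bin. Origin at the centre of its underside, z along its axis.
- copper_puck_4: Copper-coloured round puck, 30 mm across and 10 mm thick, fourth in line in its bin. Origin at the centre of its underside, z along its axis.
- copper_puck_5: Copper-coloured round puck, 30 mm across and 10 mm thick, last in line, against the rear wall in its bin. Origin at the centre of its underside, z along its axis.
- aluminium_bin (a joint): Tilt in rad of the other bin, of the same make but filled with silver-grey aluminium pucks, with its own handle and tray; a bystander, to be left alone. Which of the two stands where varies.
Mind the look-alikes: they are no part of the job. What is shaped like the copper_puck_3 but blue or turquoise is not meant.

How it is judged:
By the outcome, as a careful person would: the job done as asked, in the order asked, and still so for the second after the job is handed in, with the robot touching nothing.
It also fails if it takes over 46 s, if anything falls off the work surface, if the arm or the gripper's body presses on something with over 40 N, if the wrist force passes 120 N, or if a joint passes its speed limit or range.

## Robot

A 7-joint arm with a two-finger parallel gripper is mounted at the origin on the work surface. World frame = base frame: x ahead of the robot, y to its left, z up, the work surface at z = 0. Lengths are in m, angles in rad, forces in N, time in s.
With the tool pointing down it reaches from about 0.425 to 0.925 m from the base axis. Payload 6.8 kg.
Tool frame: the origin (TCP) lies at the very end of the fingers, on their centre line; the grasp point (between the pads) lies 19 mm behind it; z points along the fingers, y is the direction in which the jaws open and shut (so a half turn about z gives the same grasp; the last joint's range is limited). The gripper opens to 85 mm and grips with 20 to 120 N. Pads are 22 mm wide; open, the fingers measure 114 mm over their backs; the gripper's body (76 mm by 85 mm) begins 54 mm behind the grasp point. The pads swing forward as they close: fully open they stand 13 mm farther back than shut.
Start: joints at [1.06, 0.477, 0.022, 1.555, -0.011, 1.109, -0.083], TCP at [0.265, -0.621, 0.231] pointing down, gripper open.
Joint ranges: [-2.96, 2.96], [-0.34, 2.1], [-1.41, 1.46], [0.24, 2.44], [-1.37, 4.51], [0.17, 1.92], [-2.96, 2.96]. Speed limits (rad/s): [2.39, 2.39, 3.14, 3.14, 3.14, 3.14, 3.14].

## Interface

Orientations are given as a unit quaternion [w, x, y, z].
In Python, from station import bot gives the robot as it stands.
- The arm moves only by the tool move_arm, never from a script. Its argument "commands" is text: rows parted by semicolons, each of 7 numbers parted by spaces: the opening, from 0 (shut) to 1 (fully open), then the shift along the tool's x, y, z in cm, then the turn, a rotation vector about the tool's x, y, z in degrees. In form: gripper tx ty tz rx ry rz; .... A call has 1 to 12 rows; each row shifts and turns the commanded pose from where the row before left it, along the tool's axes as they then stand; what a row does not reach is not made up. A row lasts 1/12 s, in which the tool goes at most 41.7 mm and 7.16 degrees, less where a joint would pass 70% of its speed; a pose out of reach is approached as far as the arm can. A call with a gripper value outside its range is refused whole. The fingers move at their own pace and stop on an object; "force" is the grip in N (left out, the last holds). Time passes only in rows, so rows that do not move let the fingers close. It gives the time, the measured TCP pose, the force and the opening at its end, in the units of the state.
- bot.get_obs(): the state, without advancing time (a new reading comes with each control period).
- bot.read_camera(name): name is "scene" or "top" or "wrist"; returns a dict with "img" (420x560x3 uint8, red, green, blue), "K" (3x3 intrinsics, pixels), "rvec" (rotation vector, rad) and "tvec" (3), from world to camera coordinates, as OpenCV has them; the wrist camera has in their place "hand_eye" (4x4, takes a point from camera to tool coordinates, whose origin is the TCP and whose axes are the flange's). Camera axes: x right, y down, z forward; pixel columns grow to the right and rows downward; lengths in m; the calibration is good to about 2 mm. A picture is of the moment at which its call begins: read the wrist's pose just before it. There is no depth.
- bot.hand_in(): hands the job in, once; it reports no verdict.
The state is a dict: "t": time; "q": joint angles; "joint_vel": joint speeds; "joint_torque": joint torques, N m; "eef_pos": TCP position; "tool_rot": TCP orientation; "contact_force": force on the tool from outside, world axes, zero at the start; "torque": the same for the moment, N m; "gripper_width": opening from 0.0 (shut) to 1.0 (fully open).
Only numpy, scipy, OpenCV 4.12 (cv2) and the standard library are available. Lean on these libraries where they do the work, as an engineer would, in place of code of your own. Each camera call takes 0.05 s, during which the arm holds its last target. There are 200 camera calls.

## Working session

There is one attempt and no reset: what is moved stays moved. The work goes in short steps, Python scripts to look and compute and a tool call to move; the robot and the scene stay as the last step left them, time stands still between calls to the robot, and variables do not carry over. Pictures are saved under pics/ and viewed, about 8 in all and at most 12, crops included, and the job is handed in when it is done.

Besides the shell and the picture viewer there is one more tool, called as a command line: name --argument value ..., lists and objects as JSON in quotes. move_arm: Moves the arm, as the interface text tells. Its arguments: {"type":"object","properties":{"commands":{"type":"string"},"force":{"type":"number"}},"required":["commands"]}

```bash
mkdir -p pics; ls; python3 - <<'E'
from station import bot
import cv2
o=bot.get_obs();print({k:(v if not hasattr(v,'round') else v) for k,v in o.items()})
for n in("scene","top"):
    c=bot.read_camera(n);cv2.imwrite(f"pics/{n}0.png",c["img"][:,:,::-1]);print(n,c["K"],c["rvec"],c["tvec"])
E
```

```text
pics
{'t': 0.0, 'q': array([ 1.05991934,  0.47781517,  0.02236695,  1.55645434, -0.01150661,
        1.10929628, -0.08311013]), 'joint_vel': array([-0.00159423,  0.00040879,  0.00053475, -0.00059058,  0.00102559,
       -0.00142126,  0.00072394]), 'joint_torque': array([-4.57312080e-04, -5.96453404e+01,  1.60743456e+00, -2.81194013e+01,
        1.23661361e-02,  9.30046634e-03,  2.16971239e-05]), 'eef_pos': array([ 0.26432249, -0.62044965,  0.23031492]), 'tool_rot': array([-8.86449313e-04,  9.79790934e-01,  2.00022184e-01, -2.54638353e-04]), 'contact_force': array([ 0.83828124, -0.15859892, -0.23437786]), 'torque': array([-0.00620333, -0.01194826,  0.08194025]), 'gripper_width': 1.0026303540214083}
scene [[402.79744427   0.         283.16754464]
 [  0.         402.79744427 219.30489067]
 [  0.           0.           1.        ]] [ 1.81279189  1.35178906 -0.7124642 ] [-0.14777485 -0.22740205  1.19715771]
top [[480.58475854   0.         280.59487321]
 [  0.         480.58475854 211.32467429]
 [  0.           0.           1.        ]] [ 2.13542584 -2.12672853  0.14271342] [-0.00435823  0.55340476  0.94733153]
```

View pics/scene0.png

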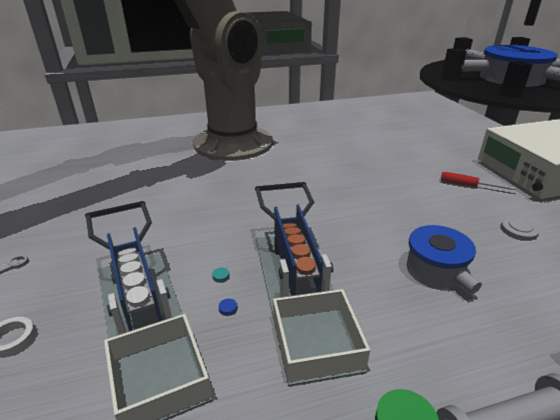

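View pics/top0.png

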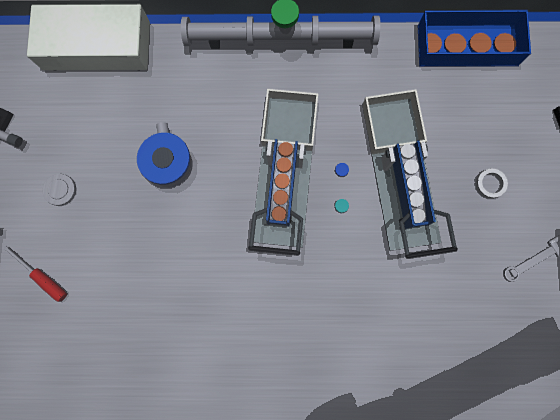

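The scene view shows the copper bin at centre (pucks about (305,265) to (290,227), handle bar near (285,185)), the aluminium bin to its left. In the top view, the copper pucks run (285,149) to (279,214), with the bar near (275,250) and the tray around (290,118). I'll enlarge this.

```bash
cat > h.py <<'E'
import numpy as np,cv2
from scipy.spatial.transform import Rotation as R
def ray(c,uv,z):
    "pixel -> world point on plane height z"
    Rm=cv2.Rodrigues(np.array(c["rvec"]))[0];C=-Rm.T@np.array(c["tvec"])
    d=Rm.T@np.linalg.inv(c["K"])@np.array([uv[0],uv[1],1.])
    return C+d*(z-C[2])/d[2]
def proj(c,p):
    return cv2.projectPoints(np.array(p,float).reshape(-1,3),np.array(c["rvec"]),np.array(c["tvec"]),c["K"],None)[0][:,0]
def copper(c,box):
    h=cv2.cvtColor(c["img"],cv2.COLOR_RGB2HSV);x0,y0,x1,y1=box
    m=((h[...,0]<16)&(h[...,1]>110)&(h[...,2]>60)).astype(np.uint8);k=np.zeros_like(m);k[y0:y1,x0:x1]=1;m*=k
    n,l,s,ce=cv2.connectedComponentsWithStats(m)
    return [(ce[i].round(1).tolist(),int(s[i,4])) for i in range(1,n) if s[i,4]>15]
E
python3 - <<'E'
from station import bot
from h import *
c=bot.read_camera("top")
print(copper(c,(230,80,330,260)))
for p,a in copper(c,(230,80,330,260)): print(ray(c,p,.09).round(4))
i=c["img"][80:265,235:325,::-1]
a=cv2.resize(i,None,fx=3.2,fy=3.2,interpolation=cv2.INTER_CUBIC)
s=bot.read_camera("scene")
b=cv2.resize(s["img"][170:390,240:380,::-1],None,fx=2.69,fy=2.69,interpolation=cv2.INTER_CUBIC)
h=max(a.shape[0],b.shape[0]);out=np.zeros((h,a.shape[1]+b.shape[1],3),np.uint8);out[:a.shape[0],:a.shape[1]]=a;out[:b.shape[0],a.shape[1]:]=b
cv2.imwrite("pics/z1.png",out);print(a.shape,b.shape)
E
```

```text
[([285.2, 148.7], 153), ([283.5, 164.4], 163), ([281.7, 180.4], 161), ([280.3, 196.7], 160), ([278.7, 213.1], 160)]
[ 0.673  -0.0116  0.09  ]
[ 0.6407 -0.0084  0.09  ]
[ 0.6081 -0.005   0.09  ]
[ 0.5752 -0.0024  0.09  ]
[0.5425 0.0006 0.09  ]
(592, 288, 3) (592, 377, 3)
```

View pics/z1.png

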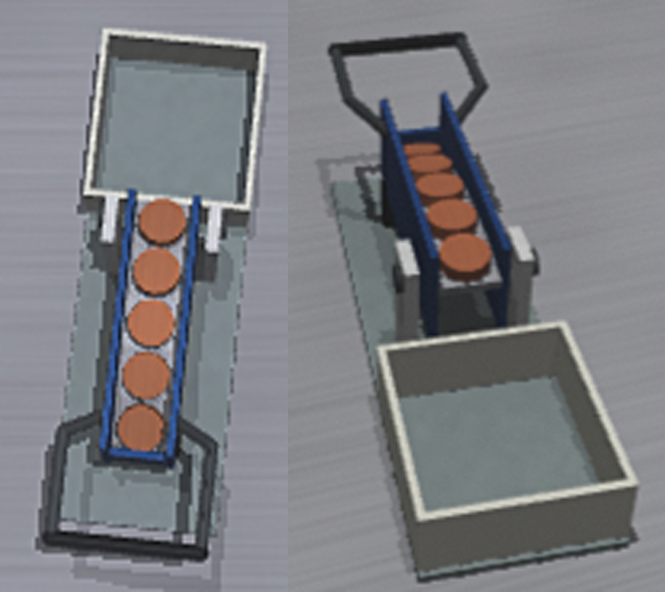

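The crop shows the bar from crop (45,542) to (205,552), i.e. top pixels (249.1,249.4)–(299.1,252.5), and scene pixels (256.7,187.5)–(305.8,184.1). The five pucks are in line with the trough.

```bash
python3 - <<'E'
from station import bot
from h import *
c=bot.read_camera("top");s=bot.read_camera("scene")
T=[ray(c,(249.1,249.4),.105),ray(c,(299.1,252.5),.105)];S=[ray(s,(256.7,187.5),.105),ray(s,(305.8,184.1),.105)]
print("bar top",np.round(T,4),np.mean(T,0));print("bar scene",np.round(S,4),np.mean(S,0))
# tray rim outer corners in top
for p in((103,31),(265,43),(243,211),(84,191)): print(ray(c,(p[0]/3.2+235,p[1]/3.2+80),.046).round(4))
yaw=np.arctan2(-.0122,.1305);print(np.degrees(yaw))
# line of pucks extended to bar
x=np.array([np.cos(yaw),np.sin(yaw)]);p=np.array([.608,-.0052]);m=np.mean(T,0)[:2]
print("along",(m-p)@x,"across",(m-p)@[-x[1],x[0]])
o=bot.get_obs();print(R.from_quat(o["tool_rot"][[1,2,3,0]]).as_matrix().round(3),o["t"])
E
```

```text
bar top [[ 0.47    0.0563  0.105 ]
 [ 0.4645 -0.0391  0.105 ]] [0.46727385 0.00857461 0.105     ]
bar scene [[ 0.4599 -0.0361  0.105 ]
 [ 0.4738  0.0578  0.105 ]] [0.46682998 0.01083734 0.105     ]
[0.8163 0.028  0.046 ]
[ 0.8075 -0.0801  0.046 ]
[ 0.6918 -0.065   0.046 ]
[0.7054 0.0394 0.046 ]
-5.340863889165796
along -0.1413973503771433 across 0.0006159160310365181
[[ 0.92   0.392 -0.   ]
 [ 0.392 -0.92   0.   ]
 [-0.    -0.001 -1.   ]] 0.3
```

move_arm --commands "0.45 0 0 0 0 0 -6.8;0.45 0 0 0 0 0 -6.8;0.45 0 0 0 0 0 -6.8;0.45 0 0 0 0 0 -6.8;0.45 0 0 0 0 0 -6.8;0.45 0 0 0 0 0 -6.8;0.45 0 0 0 0 0 -6.8;0.45 0 0 0 0 0 -6.8;0.45 0 0 0 0 0 -6.8;0.45 3 0.7 0 0 0 0;0.45 3 0.7 0 0 0 0;0.45 3 0.7 0 0 0 0" --force 30

```text
t: 1.3
eef_pos: [0.2943, -0.5327, 0.2309]
tool_rot: [-0.0, 0.742, 0.67, 0.0]
contact_force: [-0.3, 0.7, -0.4]
gripper_width: 0.445
```

move_arm --commands "0.45 3.9 0.8 0 0 0 0.4;0.45 3.9 0.8 0 0 0 0;0.45 3.9 0.8 0 0 0 0;0.45 3.9 0.8 0 0 0 0;0.45 3.9 0.8 0 0 0 0;0.45 3.9 0.8 0 0 0 0;0.45 3.9 0.8 0 0 0 0;0.45 3.9 0.8 0 0 0 0;0.45 3.9 0.8 0 0 0 0;0.45 3.9 0.8 0 0 0 0;0.45 3.9 0.8 0 0 0 0;0.45 3.9 0.8 0 0 0 0"

```text
t: 2.3
eef_pos: [0.4398, -0.0766, 0.2316]
tool_rot: [0.001, 0.744, 0.668, 0.0]
contact_force: [0.9, 0.1, 0.2]
gripper_width: 0.453
```

move_arm --commands "0.45 3.9 0.8 0 0 0 0;0.45 3.9 0.8 0 0 0 0;0.45 0 0 0 0 0 0;0.45 0 0 0 0 0 0;0.45 0 0 0 0 0 0"

```text
t: 2.72
eef_pos: [0.4636, -0.003, 0.2312]
tool_rot: [0.0, 0.744, 0.668, -0.0]
contact_force: [-0.4, -1.3, 0.5]
gripper_width: 0.45
```

```bash
python3 - <<'E'
from station import bot
from h import *
o=bot.get_obs();w=bot.read_camera("wrist");cv2.imwrite("pics/w1.png",w["img"][:,:,::-1])
Rt=R.from_quat(o["tool_rot"][[1,2,3,0]]).as_matrix();H=np.array(w["hand_eye"]);print(H.round(3),w["K"].round(1))
M=np.eye(4);M[:3,:3]=Rt;M[:3,3]=o["eef_pos"];M=np.linalg.inv(M@H)
w["rvec"]=cv2.Rodrigues(M[:3,:3])[0];w["tvec"]=M[:3,3]
print(proj(w,[[.4708,.049,.105],[.463,-.0325,.105],[.467,.0085,.105]]))
np.savez("w1.npz",K=w["K"],rvec=w["rvec"],tvec=w["tvec"])
E
```

```text
[[-0.001 -0.945 -0.328  0.086]
 [ 1.    -0.001 -0.     0.001]
 [-0.    -0.328  0.945 -0.144]
 [ 0.     0.     0.     1.   ]] [[378.7   0.  279.6]
 [  0.  378.7 205.8]
 [  0.    0.    1. ]]
[[280.49794045 123.94362506]
 [281.71090457 231.57961929]
 [281.23266772 180.01778867]]
```

View pics/w1.png

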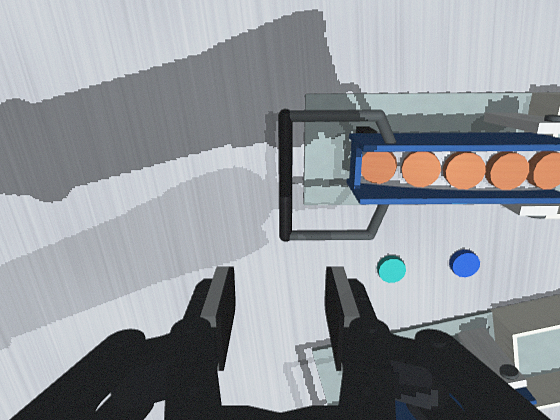

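The wrist view shows the bar at x≈285, rows 111–239, about 3 mm ahead and 4 mm left of the estimate. I shift over it and then descend.

move_arm --commands "0.45 1.4 0.5 0 0 0 -0.7;0.45 0 0 3 0 0 0;0.45 0 0 3 0 0 0;0.45 0 0 3 0 0 0;0.45 0 0 2 0 0 0;0.45 0 0 2 0 0 0;0.45 0 0 1.5 0 0 0;0.45 0 0 0 0 0 0;0.45 0 0 0 0 0 0;0.45 0 0 0 0 0 0" --force 30

```text
t: 3.6
eef_pos: [0.4711, 0.0107, 0.0871]
tool_rot: [0.0, 0.74, 0.673, 0.0]
contact_force: [0.6, -0.2, 1.2]
gripper_width: 0.447
```

move_arm --commands "0 0 0 0 0 0 0;0 0 0 0 0 0 0;0 0 0 0 0 0 0;0 0 0 0 0 0 0;0 0 0 0 0 0 0;0 0 0 0 0 0 0" --force 30

```text
t: 4.1
eef_pos: [0.4692, 0.0108, 0.0871]
tool_rot: [-0.0, 0.74, 0.673, -0.001]
contact_force: [-5.5, 0.2, 8.6]
gripper_width: 0.106
```

```bash
python3 - <<'E'
from station import bot
from h import *
o=bot.get_obs();print(o["t"],o["eef_pos"],o["contact_force"],o["torque"],o["gripper_width"],o["q"].round(2))
s=bot.read_camera("scene");t=bot.read_camera("top")
b=cv2.resize(s["img"][130:390,220:390,::-1],None,fx=2.3,fy=2.3);a=cv2.resize(t["img"][80:280,220:340,::-1],None,fx=3,fy=3)
h=max(len(a),len(b));f=lambda i:cv2.copyMakeBorder(i,0,h-len(i),0,0,0)
cv2.imwrite("pics/g1.png",np.hstack([f(a),f(b)]))
print(copper(t,(230,80,330,260)),copper(s,(250,200,380,390)))
E
```

```text
4.1 [0.46915373 0.01083841 0.08705668] [-5.49262659  0.23987094  8.59548544] [ 0.11944966  1.26990429 -0.06345864] 0.10571291030416285 [ 0.32  0.41 -0.56  2.13  0.34  0.69 -0.57]
[([285.2, 148.6], 152), ([283.5, 164.4], 163), ([281.8, 180.2], 152)] [([299.0, 248.1], 752)]
```

View pics/g1.png

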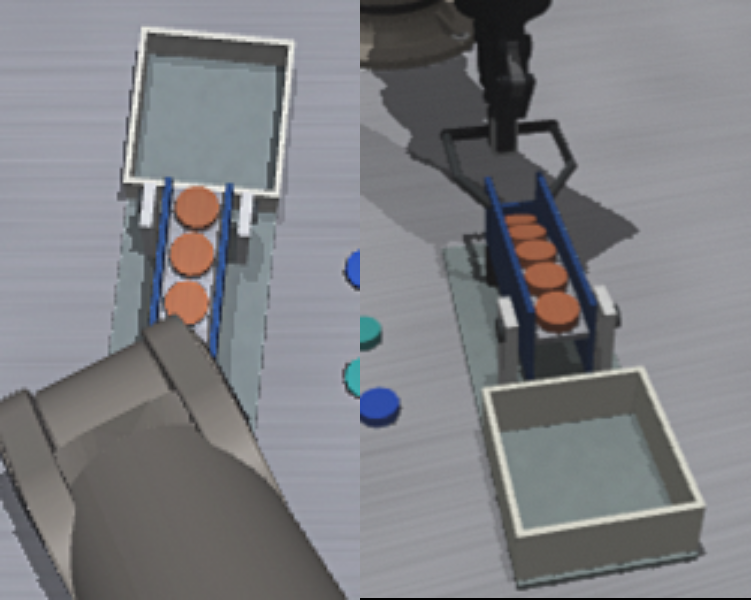

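The bar is gripped at its middle in both views (three pucks visible from the top, five in the scene view, tray empty). I lift to 0.15 rad along the hinge arc.

move_arm --commands "0 0.0 0.06 -0.35 0 0 0;0 0 0.06 -0.35 0 0 0;0 0 0.06 -0.35 0 0 0;0 0 0.07 -0.35 0 0 0;0 0 0.07 -0.34 0 0 0;0 0 0.07 -0.34 0 0 0;0 0 0.09 -0.34 0 0 0;0 0 0.09 -0.34 0 0 0;0 0 0.1 -0.34 0 0 0;0 0 0 0 0 0 0;0 0 0 0 0 0 0"

```text
t: 5.12
eef_pos: [0.4754, 0.0102, 0.1172]
tool_rot: [-0.001, 0.74, 0.673, -0.001]
contact_force: [-6.1, 2.1, -0.7]
gripper_width: 0.106
```

```bash
cat > st.py <<'E'
from station import bot
from h import *
from scipy.optimize import brentq
import sys
o=bot.get_obs();p=o["eef_pos"];u=p[2]-.0865
th=brentq(lambda a:.21*np.sin(a)+.03*(np.cos(a)-1)-u,-.3,1.2)
f=(p[:2]-[.4692,.0108])@[.9957,-.093]
print("t",o["t"],"tilt",round(th,3),"fwd",round(f*1e3,1),"expected",round(1e3*(.21*(1-np.cos(th))+.03*np.sin(th)),1),"F",o["contact_force"].round(1),"w",round(o["gripper_width"],3))
t=bot.read_camera("top");s=bot.read_camera("scene");print("top",copper(t,(230,80,330,260)));print("scene",copper(s,(250,200,380,390)))
if len(sys.argv)>1:
    b=cv2.resize(s["img"][130:390,220:390,::-1],None,fx=2.3,fy=2.3);a=cv2.resize(t["img"][80:280,220:340,::-1],None,fx=3,fy=3)
    h=max(len(a),len(b));g=lambda i:cv2.copyMakeBorder(i,0,h-len(i),0,0,0)
    cv2.imwrite(sys.argv[1],np.hstack([g(a),g(b)]))
E
python3 st.py
```

```text
t 5.1167 tilt 0.148 fwd 6.3 expected 6.7 F [-6.1  2.1 -0.7] w 0.106
top [([284.4, 155.7], 305), ([284.0, 175.2], 58)]
scene [([298.6, 243.4], 886)]
```

move_arm --commands "0 0 0.11 -0.33 0 0 0;0 0 0.11 -0.33 0 0 0;0 0 0.11 -0.33 0 0 0;0 0 0 0 0 0 0;0 0 0 0 0 0 0;0 0 0 0 0 0 0;0 0 0 0 0 0 0;0 0 0 0 0 0 0;0 0 0 0 0 0 0;0 0 0 0 0 0 0"

```text
t: 6.05
eef_pos: [0.4785, 0.0099, 0.127]
tool_rot: [-0.001, 0.74, 0.673, -0.001]
contact_force: [-7.2, 0.7, -0.4]
gripper_width: 0.11
```

```bash
python3 st.py pics/s20.png
```

```text
t 6.05 tilt 0.197 fwd 9.3 expected 9.9 F [-7.2  0.7 -0.4] w 0.11
top [([284.5, 155.2], 302), ([285.8, 173.1], 18)]
scene [([298.7, 242.2], 922)]
```

View pics/s20.png

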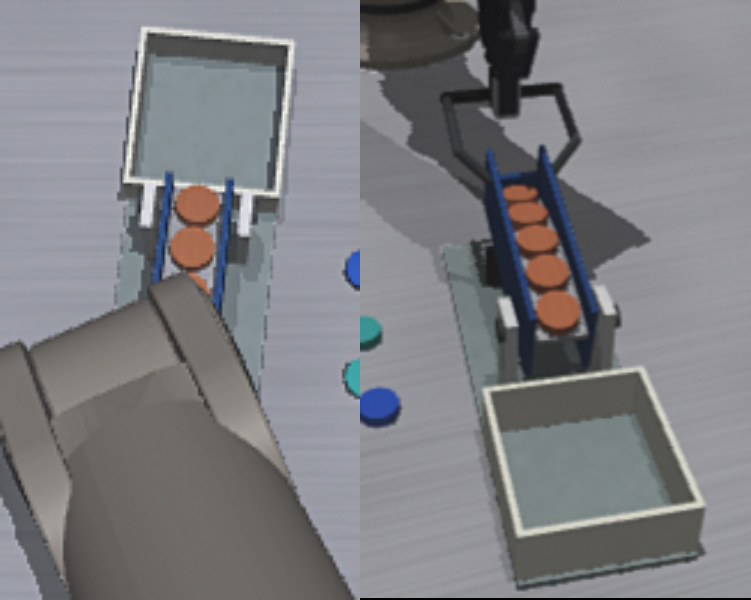

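Bin is up at about 0.2 rad, all five pucks still inside, tray empty.

move_arm --commands "0 0 0.12 -0.33 0 0 0;0 0 0.12 -0.33 0 0 0;0 0 0.12 -0.33 0 0 0;0 0 0 0 0 0 0;0 0 0 0 0 0 0;0 0 0 0 0 0 0;0 0 0 0 0 0 0;0 0 0 0 0 0 0;0 0 0 0 0 0 0;0 0 0 0 0 0 0"

```text
t: 6.98
eef_pos: [0.482, 0.0096, 0.1369]
tool_rot: [-0.001, 0.74, 0.673, -0.001]
contact_force: [-6.9, 1.1, 0.4]
gripper_width: 0.099
```

```bash
python3 st.py pics/s25.png
```

```text
t 6.9833 tilt 0.247 fwd 12.9 expected 13.7 F [-6.9  1.1  0.4] w 0.099
top [([284.6, 154.3], 290)]
scene [([298.7, 240.8], 960)]
```

move_arm --commands "0 0 0.14 -0.32 0 0 0;0 0 0.14 -0.32 0 0 0;0 0 0.14 -0.32 0 0 0;0 0 0 0 0 0 0;0 0 0 0 0 0 0;0 0 0 0 0 0 0;0 0 0 0 0 0 0;0 0 0 0 0 0 0;0 0 0 0 0 0 0;0 0 0 0 0 0 0"

```text
t: 7.92
eef_pos: [0.486, 0.0091, 0.1465]
tool_rot: [-0.001, 0.74, 0.673, -0.002]
contact_force: [-7.7, 1.5, -0.0]
gripper_width: 0.101
```

```bash
python3 st.py pics/s30.png
```

```text
t 7.9167 tilt 0.296 fwd 16.9 expected 17.9 F [-7.7  1.5 -0. ] w 0.101
top [([289.1, 124.7], 134), ([284.6, 159.0], 91)]
scene [([296.1, 229.9], 723), ([315.5, 334.6], 284)]
```

First puck is in the tray (top (289,125)). I keep going in 0.05 steps.

move_arm --commands "0 0 0.16 -0.32 0 0 0;0 0 0.16 -0.32 0 0 0;0 0 0.16 -0.32 0 0 0;0 0 0 0 0 0 0;0 0 0 0 0 0 0;0 0 0 0 0 0 0;0 0 0 0 0 0 0;0 0 0 0 0 0 0;0 0 0 0 0 0 0;0 0 0 0 0 0 0"

```text
t: 8.85
eef_pos: [0.4906, 0.0087, 0.156]
tool_rot: [-0.001, 0.74, 0.673, -0.002]
contact_force: [-8.0, 1.4, 1.0]
gripper_width: 0.101
```

```bash
python3 st.py pics/s35.png
```

```text
t 8.85 tilt 0.347 fwd 21.5 expected 22.7 F [-8.   1.4  1. ] w 0.101
top [([289.1, 124.7], 134), ([287.8, 156.6], 18)]
scene [([296.2, 228.5], 754), ([315.5, 334.6], 283)]
```

move_arm --commands "0 0 0.17 -0.31 0 0 0;0 0 0.17 -0.31 0 0 0;0 0 0.17 -0.31 0 0 0;0 0 0 0 0 0 0;0 0 0 0 0 0 0;0 0 0 0 0 0 0;0 0 0 0 0 0 0;0 0 0 0 0 0 0;0 0 0 0 0 0 0;0 0 0 0 0 0 0"

```text
t: 9.78
eef_pos: [0.4955, 0.0082, 0.1654]
tool_rot: [-0.001, 0.74, 0.673, -0.002]
contact_force: [-8.7, 1.0, 1.6]
gripper_width: 0.101
```

```bash
python3 st.py pics/s40.png
```

```text
t 9.7833 tilt 0.397 fwd 26.5 expected 27.9 F [-8.7  1.   1.6] w 0.101
top [([288.9, 127.2], 190)]
scene [([294.0, 218.3], 518), ([312.7, 320.1], 125), ([315.6, 335.3], 278)]
```

View pics/s40.png

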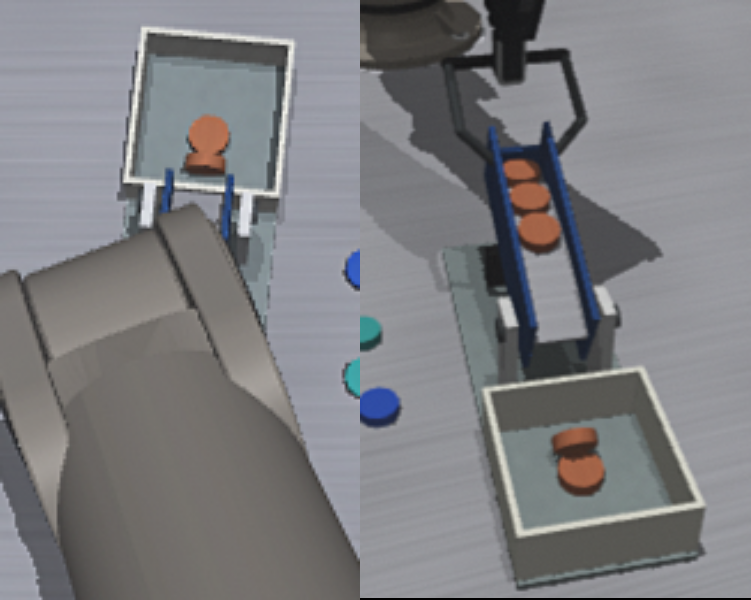

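Two pucks are in the tray (crop (208,135) and one leaning at (205,160)), and three rest in the bin. I hold steady for a second and check again.

move_arm --commands "0 0 0 0 0 0 0;0 0 0 0 0 0 0;0 0 0 0 0 0 0;0 0 0 0 0 0 0;0 0 0 0 0 0 0;0 0 0 0 0 0 0;0 0 0 0 0 0 0;0 0 0 0 0 0 0;0 0 0 0 0 0 0;0 0 0 0 0 0 0;0 0 0 0 0 0 0;0 0 0 0 0 0 0"

```text
t: 10.88
eef_pos: [0.4956, 0.0082, 0.1654]
tool_rot: [-0.001, 0.74, 0.673, -0.002]
contact_force: [-8.9, 0.6, 2.9]
gripper_width: 0.101
```

```bash
python3 st.py
```

```text
t 10.8833 tilt 0.397 fwd 26.5 expected 28.0 F [-8.9  0.6  2.9] w 0.101
top [([288.6, 129.6], 252)]
scene [([294.0, 218.3], 518), ([313.9, 328.8], 501)]
```

move_arm --commands "0 0 -0.17 0.31 0 0 0;0 0 -0.17 0.31 0 0 0;0 0 -0.17 0.31 0 0 0;0 0 -0.16 0.32 0 0 0;0 0 -0.16 0.32 0 0 0;0 0 -0.16 0.32 0 0 0;0 0 -0.14 0.32 0 0 0;0 0 -0.14 0.32 0 0 0;0 0 -0.14 0.32 0 0 0;0 0 -0.12 0.33 0 0 0;0 0 -0.12 0.33 0 0 0;0 0 -0.12 0.33 0 0 0"

```text
t: 11.98
eef_pos: [0.4784, 0.0099, 0.127]
tool_rot: [-0.001, 0.74, 0.673, -0.001]
contact_force: [-7.5, 2.2, 1.1]
gripper_width: 0.101
```

move_arm --commands "0 0 -0.11 0.33 0 0 0;0 0 -0.11 0.33 0 0 0;0 0 -0.11 0.33 0 0 0;0 0 -0.1 0.34 0 0 0;0 0 -0.09 0.34 0 0 0;0 0 -0.09 0.34 0 0 0;0 0 -0.07 0.34 0 0 0;0 0 -0.07 0.34 0 0 0;0 0 -0.07 0.35 0 0 0;0 0 -0.06 0.35 0 0 0;0 0 -0.06 0.3 0 0 0;0 0 -0.06 0.2 0 0 0"

```text
t: 12.98
eef_pos: [0.4693, 0.0108, 0.0881]
tool_rot: [-0.0, 0.74, 0.673, -0.001]
contact_force: [-4.7, 0.8, -0.0]
gripper_width: 0.099
```

```bash
python3 st.py
```

```text
t 12.9833 tilt 0.007 fwd 0.1 expected 0.2 F [-4.7  0.8 -0. ] w 0.099
top [([288.6, 129.6], 251), ([281.9, 180.1], 149)]
scene [([293.7, 234.7], 335), ([314.0, 328.9], 502)]
```

move_arm --commands "0 0 0 0.1 0 0 0;0 0 0 0 0 0 0;0.15 0 0 0 0 0 0;0.25 0 0 0 0 0 0;0.35 0 0 0 0 0 0;0.45 0 0 0 0 0 0;0.45 0 0 0 0 0 0;0.45 0 0 0 0 0 0;0.45 0 0 0 0 0 0"

```text
t: 13.83
eef_pos: [0.4705, 0.0108, 0.0874]
tool_rot: [0.0, 0.74, 0.673, 0.0]
contact_force: [0.5, 0.2, -0.1]
gripper_width: 0.453
```

move_arm --commands "0.45 0 0 -1 0 0 0;0.45 0 0 -1 0 0 0;0.45 0 0 -2 0 0 0;0.45 0 0 -3 0 0 0;0.45 0 0 -3 0 0 0;0.45 0 0 -3 0 0 0;0.45 0 0 -2 0 0 0;0.45 0 0 0 0 0 0;0.45 0 0 0 0 0 0"

```text
t: 14.58
eef_pos: [0.4711, 0.011, 0.2392]
tool_rot: [0.001, 0.74, 0.673, 0.001]
contact_force: [-0.6, 0.4, -0.4]
gripper_width: 0.445
```

```bash
python3 st.py pics/e.png; python3 -c "
from station import bot;import cv2;i=bot.read_camera('scene')['img'];cv2.imwrite('pics/e2.png',i[:,:,::-1])"
```

```text
t 14.5833 tilt 0.896 fwd 1.8 expected 102.3 F [-0.6  0.4 -0.4] w 0.445
top [([288.6, 129.5], 252)]
scene [([293.8, 235.0], 334), ([313.9, 328.7], 500)]
```

View pics/e.png

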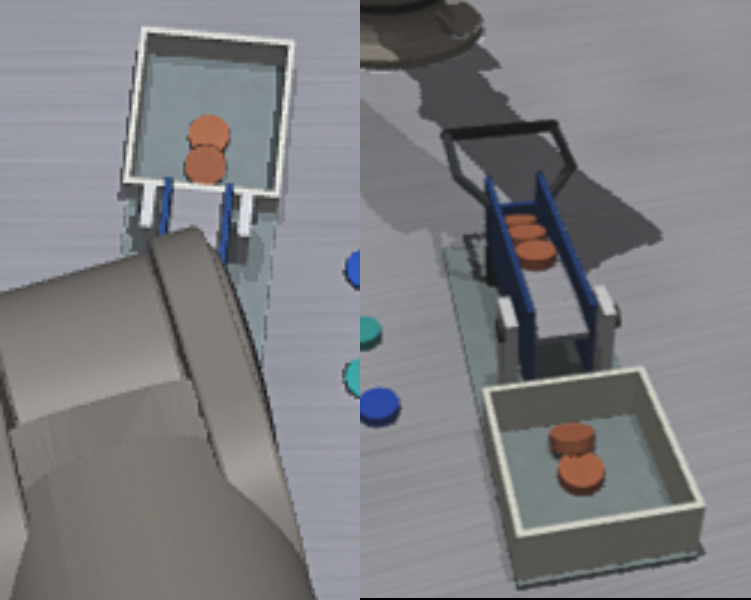

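View pics/e2.png

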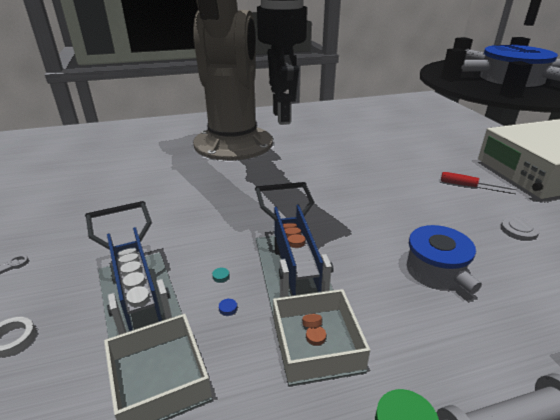

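The bin is level (bar back at its original pixels), with two pucks in the tray near (314,329) and three in the bin. The aluminium bin is unchanged and the gripper is clear, so I hand in.

```bash
python3 -c "
from station import bot;print(bot.hand_in())"
```

```text
the job is handed in; nothing more can be done
None
```

I gripped the copper bin by the middle of its handle and tilted it in small steps to about 0.40 rad. The first puck was out by 0.30 rad and the second by 0.40 rad. I held it there for about a second with no more pucks sliding in the bin, then lowered it level, let go and moved the gripper clear. I handed the job in at about 14.6 s.

The last checks before hand-in showed:
- **Pucks:** two lie in the copper bin's own catch tray, one of them resting slightly on the other, and three are still in the bin.
- **Copper bin:** it is level, with its handle back where it started in the scene view.
- **Aluminium bin:** it looks unchanged.
- **Forces:** no reading I took, at the end of each move, exceeded about 9–10 N.

No check failed. In the last top view the arm hid the three pucks in the bin, so that count comes from the scene camera alone. The top and wrist cameras differed by about 4 mm on where the bar was; I took a point between them.

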